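Hook a sample capsule out of the dry-block bath

ROBOT

A 7-joint arm with a two-finger parallel gripper is mounted at the origin on the work surface. World frame = base frame: x ahead of the robot, y to its left, z up, the work surface at z = 0. Lengths are in m, angles in rad, forces in N, time in s.
With the tool pointing down it reaches from about 0.4 to 0.85 m from the base axis. Payload 10.4 kg.
Tool frame: the origin (TCP) lies midway between the tips of the shut fingers; the grasp point (between the pads) lies 19 mm behind it (manip.grasp_offset is the distance from the TCP to the grasp point, in m); z points along the fingers, y is the line along which they close (so a half turn about z gives the same grasp; the last joint's range is limited). The gripper opens to 85 mm and grips with 20 to 120 N. Pads are 22 mm wide; open, the fingers measure 114 mm over their backs; the gripper's body (76 mm by 85 mm) begins 54 mm behind the grasp point. The pads swing forward as they close: fully open they stand 13 mm farther back than shut.
Start: joints at [-1.141, 0.332, -0.065, 1.46, 0.022, 1.35, -0.088], TCP at [0.273, 0.562, 0.231] pointing down, gripper open.
Joint ranges: [-2.6, 2.6], [-0.5, 2.12], [-1.47, 1.34], [0.16, 2.42], [-1.27, 4.41], [0.06, 2.06], [-2.6, 2.6]. Speed limits (rad/s): [2.22, 2.22, 2.79, 2.79, 3.14, 3.14, 3.14].

INTERFACE

Orientations are given as a unit quaternion [x, y, z, w].
In Python, from workcell import manip, imaging, workorder gives the robot as it stands (manip), with the cameras (imaging) and the job (workorder).
- The arm moves only by the shell command python3 jog.py [FORCE], which reads ROWS from standard input. ROWS is one flat JSON list of numbers that holds 1 to 20 rows one after another, with no inner brackets; each row has 7 numbers: a rotation vector rx, ry, rz in a scale on which 1.0 is pi rad, then dx, dy, dz in fractions of the full range, 1 being 75 cm, then the opening from 0.0 (shut) to 1.0 (fully open); each row is the pose to reach, as a shift and turn from the pose commanded when the command began, along the tool's axes at that moment; what a row does not reach only later rows make up. A row lasts 1/8 s, in which the tool goes at most 0.0625 m and 0.188 rad, less where a joint would pass 70% of its speed; a pose out of reach is approached as far as the arm can. The fingers move at their own pace and stop on an object; FORCE is the grip in N (left out, the last holds). Time passes only in rows, so rows that do not move let the fingers close. It prints the time, the measured TCP pose, the force, the opening and the grip force at its end. A shift or turn number past 1, either way, is cut back to 1. Input that does not fit is refused with a message, and nothing moves.
- manip.get_obs(): the state, without advancing time (a new reading comes with each control period).
- imaging.camera(name): name is "scene" or "top" or "wrist"; returns the picture (384x512x3 uint8, blue, green, red); there is no depth.
- imaging.calibration(name): a dict with "fx", "fy", "cx", "cy" (pixels), "world_from_camera" (4x4, takes a point from camera to world coordinates); the wrist camera has in their place "tool_from_camera" (4x4, takes a point from camera to tool coordinates, whose origin is the TCP and whose axes are the flange's). Camera axes: x right, y up, looking along -z (the intrinsics and any distortion apply to the point x, -y, -z); pixel columns grow to the right and rows downward; lengths in m; the calibration is good to about 2 mm. A picture is of the moment at which its call begins: read the wrist's pose just before it. calibration takes no time and is no camera call.
- workorder.hand_in(): hands the job in; it is judged then, once.
The state is a dict: "clock": time; "joint_pos": joint angles; "joint_velocities": joint speeds; "tau": joint torques, N m; "position": TCP position; "ee_rot": TCP orientation; "ft_force": force on the tool from outside, world axes, zero at the start; "torque": the same for the moment, N m; "grip_width": opening from 0.0 (shut) to 1.0 (fully open); "grasp_force": force on a finger pad.
Only numpy, scipy, OpenCV 4.12 (cv2) and the standard library are available. Lean on these libraries where they do the work, as an engineer would, in place of code of your own. Each camera call takes 0.05 s, during which the arm holds its last target. There are 200 camera calls.

TASK

Take the red-handled hook from its stand, reach with it down the deep round well of the white block bath, feel for the orange bail of the sample capsule and draw the capsule up and out with the hook, never with the fingers. Stand the capsule gently upright in the white tray, unhook it there, and hang the hook back in its stand as you found it. Work lightly: do not press hard with the hook on the capsule, its bail or the bath, do not drop the capsule, and leave the jar, the tape roll and the mouse where they are.

Things in the scene. Friction and masses are not known exactly. Their poses are not given: they have to be found in the camera images.
- hook: Hook tool (120 g), loose, hanging upright in the stand. Origin: centre of the underside of its white disc (54 mm across, 4 mm thick), which rests on the stand's top; z up. Steel shank 5 mm thick from the origin straight down to z -92 mm, the hook's underside. There a 5 mm thick barb runs along the hook's +x (centre line z -89.5 mm).
- hook_handle (a point): Grip point on the red square handle, 32 mm above the hook's origin; axes as the hook's. Handle 18 x 18 mm, flat faces across the hook's x and y, from 4 to 54 mm above the origin. Grip it from above.
- hook_tip (a point): Middle of the hook's gap: 6.5 mm from the shank's axis along the hook's +x, at the barb's upper face (hook z -87 mm). The barb ends in an upturned tip at x = 13 mm (outer face 15.5 mm), its top at z -82 mm. The gap for the bail between shank and tip is 8 mm wide.
- stand: Grey fixed stand, 80 x 80 x 100 mm high, origin at the centre of its underside, with a round hole 42 mm across and 97 mm deep from the top, into which the hook's shank and barb hang.
- stand_mouth (a point): Centre of the stand's hole at its top face, where the hook's origin belongs (the disc rests on the rim round it; a few mm off centre is fine).
- bath: White fixed dry-block bath, 170 (x) x 150 (y) x 105 mm high, origin at the centre of its underside. A round bore 46 mm across goes straight down from the middle of its top. Its floor is a sprung steel seat, 92 mm below the mouth, that carries the capsule without sinking, gives way under more than about 2 N of extra push (0.5 N per mm) and stops hard after 6 mm.
- bore_mouth (a point): Centre of the bore at the bath's top face.
- capsule: Sample capsule (150 to 310 g), loose, standing in the bore: aluminium cylinder 40 mm across, 34 mm high, blue band, flat top. Origin at the centre of its underside, z up. It takes up to 15 N from the hook. On its top an orange wire bail (loop) is hinged about the capsule's x axis.
- bail_pivot (a point): Middle of the bail's hinge axis, 36 mm above the capsule's origin; axes as the capsule's. Bail of 4 mm wire: legs at x = +-12 mm, arched to a top bar 12 mm long, parallel to x, its centre line 26 mm from the hinge. It leans towards +y or -y by up to 0.52 rad and stays so; the lean is NOT measured and differs each time (bar up to 13 mm off centre). Pressed from above it goes to its stop and blocks.
- tray: White fixed tray, 160 (x) x 140 (y) x 14 mm high outside, 5 mm walls and a 5 mm floor. Origin at the centre of its underside.
- tray_in (a point): Centre of the tray's inner floor.
- jar: Bystander: white jar with lid, 60 mm across, 55 mm high. Origin at its underside.
- tape: Bystander: yellow tape roll lying flat, 90 mm across, 22 mm high. Origin at its underside.
- mouse: Bystander: black computer mouse, 62 x 105 x 31 mm. Origin at its underside.

How it is judged:
On the way, in this order (a step that is already met when the one before it is completed fails the run):
1. the hook is lifted out of its stand (its disc over 50 mm above the stand's top) (z of hook in the frame of stand_mouth above 0.05 m), for 0.1 s.
2. the capsule hangs on the hook, its underside above the mouth of the bore (z of capsule in the frame of bore_mouth above 0.003 m and contact force between hook and capsule above 0.5 N), for 0.2 s.
3. the capsule stands upright in the tray and the hook, drawn clear (its tip over 80 mm from the foot of the capsule), no longer touches it (z of capsule in the frame of tray_in between -0.004 and 0.005 m and angle between capsule's own z axis and vertical below 0.1 rad and x of capsule in the frame of tray_in between -0.06 and 0.06 m and y of capsule in the frame of tray_in between -0.05 and 0.05 m and contact force between hook and capsule below 0.05 N and linear speed of capsule below 0.03 m/s and distance between hook_tip and capsule above 0.08 m), for 0.2 s.
At the end, for the whole second after the job is handed in: The capsule stands upright (within 0.1 rad) and still on the floor of the tray (within 5 mm in height, wholly inside the walls), unhooked, and the hook hangs upright (within 0.1 rad) and still in the stand, its disc on the rim (within 6 mm in height, 15 mm of the hole's centre) (z of capsule in the frame of tray_in between -0.004 and 0.005 m and angle between each of capsule, hook's own z axis and vertical below 0.1 rad and x of capsule in the frame of tray_in between -0.06 and 0.06 m and y of capsule in the frame of tray_in between -0.05 and 0.05 m and linear speed of each of capsule, hook below 0.02 m/s and horizontal distance between hook and stand_mouth below 0.015 m and z of hook in the frame of stand_mouth between -0.006 and 0.006 m); the robot touches nothing.
It fails at once if the hook presses or pulls on the capsule or its bail with more than 15 N (contact force between hook and capsule above 15 N).
It fails at once if the hook presses on the bath with more than 15 N (contact force between hook and bath above 15 N).
It fails at once if the fingers touch the capsule or its bail (contact force between the fingers and capsule above 0.3 N).
It fails at once if the capsule is dropped or flung (faster than 0.6 m/s) (linear speed of capsule above 0.6 m/s).
It fails at once if the jar, the tape roll or the mouse is moved by more than 20 mm (distance of any of jar, tape, mouse from where it was at the start of the episode above 0.02 m).
It also fails if it takes over 72 s, if anything falls off the work surface, if the arm or the gripper's body presses on something with over 40 N, if the wrist force passes 120 N, or if a joint passes its speed limit or range.

## Working session

There is one attempt and no reset: what is moved stays moved. The work goes in short steps, Python scripts to look and compute and a shell command to move; the robot and the scene stay as the last step left them, time stands still between calls to the robot, and variables do not carry over. Pictures are saved under pics/ and viewed, at most 10 in all, crops included, and the job is handed in when it is done.

```bash
mkdir -p pics; ls
python3 - <<'E'
from workcell import manip, imaging, workorder
import cv2,numpy as np
np.set_printoptions(precision=4,suppress=True)
o=manip.get_obs();print(o['clock'],o['position'],o['ee_rot'],o['grip_width'],manip.grasp_offset)
for n in("scene","top","wrist"):
    c=imaging.calibration(n);print(n,{k:(np.array(v) if k!='x' else v) for k,v in c.items()})
    im=imaging.camera(n);np.save(f'pics/{n}0.npy',im);cv2.imwrite(f'pics/{n}0.png',im)
a=np.vstack([cv2.imread('pics/scene0.png'),cv2.imread('pics/top0.png')])
cv2.imwrite('pics/both0.png',cv2.resize(a,None,fx=.78,fy=.78))
E
```

```text
jog.py
pics
workcell.py
0.0 [0.2733 0.5617 0.2305] [ 0.2244  0.9745 -0.0007 -0.0001] 0.9971161326849188 0.0187
scene {'fx': array(445.4214), 'fy': array(445.4214), 'cx': array(252.3645), 'cy': array(185.1629), 'world_from_camera': array([[ 0.0267, -0.6571,  0.7533,  1.4465],
       [ 0.9996,  0.0268, -0.0121, -0.0093],
       [-0.0123,  0.7533,  0.6575,  0.8247],
       [ 0.    ,  0.    ,  0.    ,  1.    ]])}
top {'fx': array(372.1773), 'fy': array(372.1773), 'cx': array(255.8952), 'cy': array(192.3704), 'world_from_camera': array([[ 0.0206,  0.9985, -0.0501,  0.5761],
       [-0.9997,  0.0198, -0.0157,  0.0011],
       [-0.0146,  0.0504,  0.9986,  0.899 ],
       [ 0.    ,  0.    ,  0.    ,  1.    ]])}
wrist {'fx': array(323.0831), 'fy': array(323.0831), 'cx': array(256.9684), 'cy': array(191.3358), 'tool_from_camera': array([[-0.0001,  0.9591,  0.283 ,  0.0711],
       [ 1.    , -0.0001,  0.0009,  0.0008],
       [ 0.0009,  0.283 , -0.9591, -0.1427],
       [ 0.    ,  0.    ,  0.    ,  1.    ]])}
```

View pics/scene0.png

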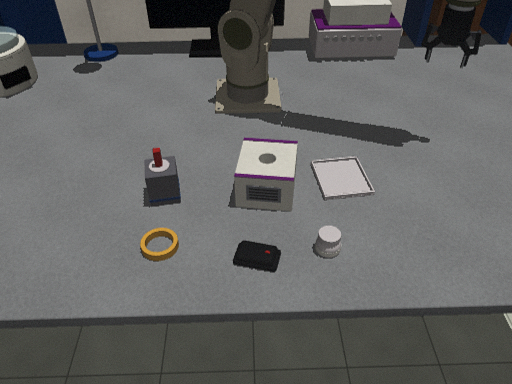

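View pics/top0.png

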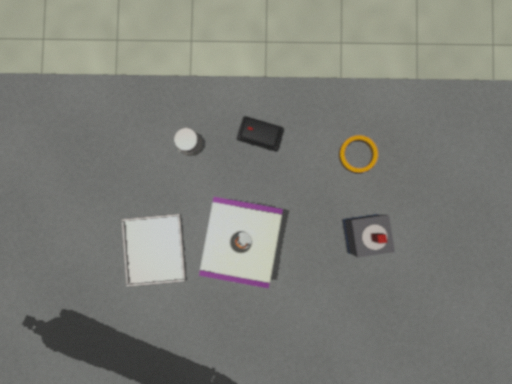

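The scene view shows the red handle at (157,157) above the white disc on the stand, the bath mouth at (267,158) and the tray at (342,178). In the top view the hook is at (376,237), the bore at (241,242) with an orange glint in it, and the tray at (153,250).

```bash
cat > h.py <<'E'
import numpy as np,cv2
from scipy.spatial.transform import Rotation as R
from workcell import manip, imaging, workorder
np.set_printoptions(precision=4,suppress=True)
def cam(name,obs=None):
    c=imaging.calibration(name)
    if name=='wrist':
        T=np.eye(4);T[:3,:3]=R.from_quat(obs['ee_rot']).as_matrix();T[:3,3]=obs['position']
        W=T@np.array(c['tool_from_camera'])
    else: W=np.array(c['world_from_camera'])
    return c['fx'],c['fy'],c['cx'],c['cy'],W
def ray(C,p):
    fx,fy,cx,cy,W=C
    d=np.array([(p[0]-cx)/fx,-(p[1]-cy)/fy,-1.]);d=W[:3,:3]@d
    return W[:3,3],d/np.linalg.norm(d)
def plane(C,p,z):
    o,d=ray(C,p);return o+d*(z-o[2])/d[2]
def tri(C1,p1,C2,p2):
    o1,d1=ray(C1,p1);o2,d2=ray(C2,p2)
    s=np.linalg.lstsq(np.c_[d1,-d2],o2-o1,rcond=None)[0]
    a,b=o1+s[0]*d1,o2+s[1]*d2;return (a+b)/2,np.linalg.norm(a-b)
def proj(C,X):
    fx,fy,cx,cy,W=C;x=W[:3,:3].T@(np.asarray(X)-W[:3,3])
    return np.array([cx+fx*x[0]/-x[2],cy+fy*x[1]/x[2]])
def blobs(m,n=3,amin=15):
    k,l,s,c=cv2.connectedComponentsWithStats(m.astype('uint8'))
    i=[j for j in np.argsort(-s[:,4]) if j and s[j,4]>=amin][:n]
    return [(s[j],c[j],(l==j).astype('uint8')) for j in i]
def snap(name,tag):
    o=manip.get_obs();C=cam(name,o);im=imaging.camera(name);cv2.imwrite(f'pics/{tag}.png',im);return o,C,im
def hsv(im): return cv2.cvtColor(im,cv2.COLOR_BGR2HSV)
E
python3 - <<'E'
from h import *
for n in('scene','top'):
    im=cv2.imread(f'pics/{n}0.png');H=hsv(im).astype(int);C=cam(n)
    red=((H[...,0]<8)|(H[...,0]>172))&(H[...,1]>120)&(H[...,2]>60)
    print(n,'red',[(b[0],b[1]) for b in blobs(red,3)])
    for b in blobs(red,1):
        print(cv2.minAreaRect(cv2.findContours(b[2],0,2)[0][0]))
    wh=(H[...,1]<60)&(H[...,2]>150)
    print('white',[(b[0],b[1]) for b in blobs(wh,8,60)])
    pu=(H[...,0]>135)&(H[...,0]<165)&(H[...,1]>80)
    for b in blobs(pu,3,60): print('purple',b[1],cv2.boxPoints(cv2.minAreaRect(cv2.findContours(b[2],0,2)[0][0])).ravel())
    big=cv2.resize(im[130:290] if n=='scene' else im[180:300,100:410],None,fx=2 if n=='scene' else 2.5,fy=2 if n=='scene' else 2.5,interpolation=cv2.INTER_CUBIC)
    cv2.imwrite(f'pics/{n}z.png',big if n=='top' else big[:,200:1000])
t=cv2.imread('pics/topz.png');s=cv2.imread('pics/scenez.png')[:295,:775]
t=t[:,:775];s=cv2.copyMakeBorder(s,0,0,0,775-s.shape[1],0);cv2.imwrite('pics/z0.png',np.vstack([t,s]))
E
```

```text
scene red [(array([153, 148,   9,  19, 127], dtype=int32), array([156.9134, 156.622 ])), (array([265, 250,   5,   4,  15], dtype=int32), array([267.2, 251.4]))]
((156.8901824951172, 156.78614807128906), (18.55097770690918, 6.842573642730713), 81.25383758544922)
white [(array([ 235,  141,   63,   37, 1757], dtype=int32), array([266.9004, 158.8828])), (array([ 312,  157,   63,   40, 1579], dtype=int32), array([341.0792, 177.5472])), (array([329,   0,  63,   6, 330], dtype=int32), array([358.3818,   2.2242])), (array([319, 225,  22,  17, 299], dtype=int32), array([329.5753, 233.1472])), (array([265,  78,  16,  28, 278], dtype=int32), array([273.1475,  92.3345])), (array([  0,  35,  25,  22, 131], dtype=int32), array([14.4962, 46.4046])), (array([149, 159,  20,  13, 122], dtype=int32), array([159.418, 166.041]))]
purple [349.783   22.5678] [312.   9. 401.   9. 401.  29. 312.  29.]
purple [263.489  176.6593] [233.9294 175.9176 234.1647 172.8588 293.2    177.4    292.9647 180.4588]
purple [270.3846 140.0769] [243.9071 139.3938 244.0487 137.2699 297.0797 140.8053 296.9381 142.9292]
top red 
[... 284 characters left out ...]
7017])), (array([ 123,  214,   61,   72, 3656], dtype=int32), array([154.166 , 249.7309])), (array([ 418,    0,   74,   44, 3180], dtype=int32), array([454.4862,  21.1928])), (array([ 342,    0,   74,   43, 3102], dtype=int32), array([378.8717,  20.7318])), (array([ 267,    0,   74,   42, 3029], dtype=int32), array([303.4213,  20.3668])), (array([ 342,   44,   74,   34, 2454], dtype=int32), array([378.3749,  60.4275])), (array([ 266,   43,   75,   34, 2408], dtype=int32), array([303.0494,  59.6017]))]
purple [248.1193 204.8991] [212.664 200.848 213.528 196.096 282.608 208.656 281.744 213.408]
purple [233.629  278.9677] [199.2835 274.7779 200.1389 270.2677 268.524  283.2373 267.6686 287.7475]
```

View pics/z0.png

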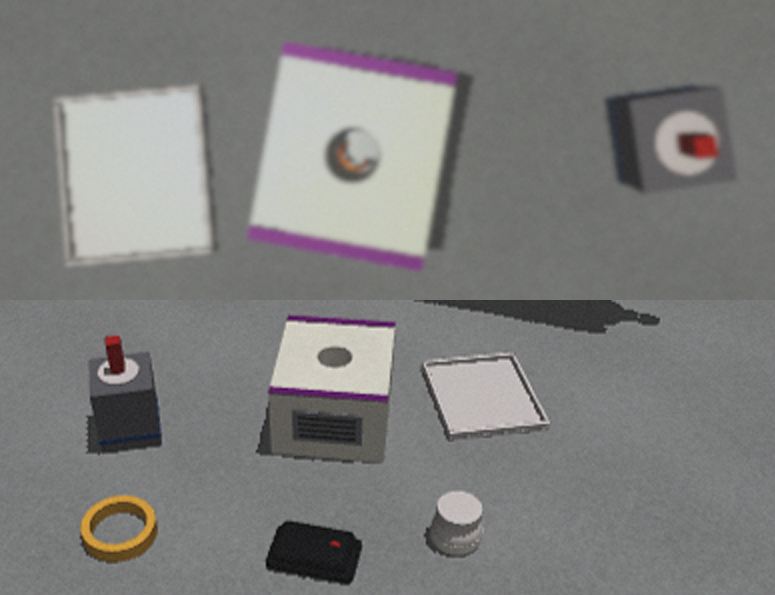

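The zoom shows the bail as an orange arc on the lower-left of the capsule's top in the bore. The handle stands nearly square to the stand. I'll triangulate from both views.

Run:
```python
from h import *
S,T=cam('scene'),cam('top')
s=cv2.imread('pics/scene0.png');t=cv2.imread('pics/top0.png')
def hull(m):
    c=cv2.findContours(m.astype('uint8'),0,2)[0];c=max(c,key=cv2.contourArea);return cv2.convexHull(c)
def quad(im,box,extra=True,th=110):
    x,y,w,h=box;H=hsv(im).astype(int);m=np.zeros(im.shape[:2],bool)
    q=(H[...,1]<60)&(H[...,2]>th)
    if extra:q|=(H[...,0]>135)&(H[...,0]<165)&(H[...,1]>80)
    m[y:y+h,x:x+w]=q[y:y+h,x:x+w];hl=hull(m)
    a=cv2.approxPolyN(hl,4).reshape(-1,2).astype(float)
    return a
def diagc(a):
    L=lambda p,q:np.cross([*p,1],[*q,1]);x=np.cross(L(a[0],a[2]),L(a[1],a[3]));return x[:2]/x[2]
# bath
qt=quad(t,(190,190,105,105),th=150);qs=quad(s,(230,132,75,50),th=150)
print('bath quads',qt.ravel(),qs.ravel());ct,cs=diagc(qt),diagc(qs);print(tri(T,ct,S,cs),ct,cs)
P=np.array([plane(T,p,.105) for p in qt]);print(P,P.mean(0))
P=np.array([plane(S,p,.105) for p in qs]);print(P,P.mean(0))
# bore: dark ellipse in scene
def ell(im,box,lo,hi):
    x,y,w,h=box;g=cv2.cvtColor(im,cv2.COLOR_BGR2GRAY)[y:y+h,x:x+w];m=(g>=lo)&(g<hi)
    b=blobs(m,1)[0][2];return cv2.fitEllipse(hull(b)),np.array([x,y])
e,o=ell(s,(250,148,36,20),0,170);bs=np.array(e[0])+o;print('bore scene',bs,e[1])
x,y=222,222;H=hsv(t).astype(int);m=np.zeros(t.shape[:2],bool);sub=(H[...,2]<185)|(H[...,1]>50);m[y:y+40,x:x+40]=sub[y:y+40,x:x+40]
e=cv2.fitEllipse(hull(m));bt=np.array(e[0]);print('bore top',bt,e[1],tri(T,bt,S,bs),plane(T,bt,.105),plane(S,bs,.105))
# tray outer
qt=quad(t,(115,205,78,90),False,105);qs=quad(s,(305,150,75,55),False,120)
print('tray',qt.ravel(),qs.ravel(),tri(T,diagc(qt),S,diagc(qs)))
for z in(.014,):
    P=np.array([plane(T,p,z) for p in qt]);print(P,P.mean(0));P=np.array([plane(S,p,z) for p in qs]);print(P,P.mean(0))
# disc
e={}
for n,im,box in(('T',t,(355,218,40,40)),('S',s,(145,155,30,22))):
    x,y,w,h=box;H=hsv(im).astype(int);m=np.zeros(im.shape[:2],bool)
    q=((H[...,1]<60)&(H[...,2]>125))
    if n=='T': q|=(H[...,1]>110)&((H[...,0]<8)|(H[...,0]>172))&(np.arange(512)<380)[None]
    m[y:y+h,x:x+w]=q[y:y+h,x:x+w]
    e[n]=cv2.fitEllipse(hull(m));print(n,e[n])
print('disc',tri(T,e['T'][0],S,e['S'][0]),plane(T,e['T'][0],.104),plane(S,e['S'][0],.104))
# handle top: S top of blob ; T far end
H=hsv(t).astype(int);red=((H[...,0]<8)|(H[...,0]>172))&(H[...,1]>110)
for y in range(232,245): print(' '.join('%3d'%v for v in t[y,368:392,2]),'|',' '.join('%3d'%v for v in t[y,368:392,1]))
```

```text
bath quads [283. 208. 268. 288. 198. 275. 213. 196.] [297. 141. 293. 180. 233. 176. 243. 137.]
(array([0.5103, 0.0449, 0.1035]), np.float64(0.0006679315168197235)) [240.2968 241.6601] [266.8339 157.4971]
[[ 0.5837 -0.0449  0.105 ]
 [ 0.4146 -0.0161  0.105 ]
 [ 0.4383  0.1325  0.105 ]
 [ 0.6063  0.1051  0.105 ]] [0.5107 0.0441 0.105 ]
[[ 0.4412  0.1323  0.105 ]
 [ 0.6065  0.1054  0.105 ]
 [ 0.5848 -0.0439  0.105 ]
 [ 0.4154 -0.0168  0.105 ]] [0.512  0.0442 0.105 ]
bore scene [266.8452 158.1078] (10.574728012084961, 17.423786163330078)
bore top [240.2458 241.8454] (23.142555236816406, 23.566892623901367) (array([0.5097, 0.0451, 0.101 ]), np.float64(0.0005149718908348741)) [0.5101 0.0446 0.105 ] [0.5149 0.045  0.105 ]
tray [192. 205. 192. 294. 115. 294. 115. 205.] [379. 150. 379. 204. 305. 204. 305. 150.] (array([0.4786, 0.2609, 0.0012]), np.float64(0.004149987410856337))
[[0.5873 0.1666 0.014 ]
 [0.3779 0.1605 0.014 ]
 [0.3736 0.3427 0.014 ]
 [0.5835 0.3511 0.014 ]] [0.4806 0.2552 0.014 ]
[[0.3715 0.3928 0.014 ]
 [0.6065 0.336  0.014 ]
 [0.5988 0.1422 0.014 ]
 [0.3619 0.1696 0.014 ]] [
[... 2179 characters left out ...]
 113 100  95  95  96 | 174 175 168 147 123  99  79  67  55  52  48  47  45  49  49  53  51  55  61  77  87  91  92  92
184 182 180 171 166 155 140 127 120 120 131 147 153 156 150 149 147 141 126 110  97  94  93  96 | 178 176 172 163 156 144 127 111 100  89  79  73  70  75  75  79  80  80  76  82  89  91  91  92
182 181 181 181 180 175 168 162 156 152 153 156 159 159 156 153 149 134 115 103  96  95  95  94 | 175 174 174 175 172 165 160 153 146 134 124 116 116 118 121 121 119 109  95  90  90  93  93  90
183 183 182 184 183 181 181 177 175 174 171 172 172 172 168 163 150 129 106  95  96  92  96  98 | 177 176 175 177 176 175 173 171 167 164 159 156 156 156 155 153 139 121 101  93  94  90  93  95
```

The rows are not in the units I measure in: shifts go in shares of 75 cm and turns go in shares of pi rad. I convert before sending: -0.44 m / 0.75 = -0.5867, 0.03 m / 0.75 = 0.04.

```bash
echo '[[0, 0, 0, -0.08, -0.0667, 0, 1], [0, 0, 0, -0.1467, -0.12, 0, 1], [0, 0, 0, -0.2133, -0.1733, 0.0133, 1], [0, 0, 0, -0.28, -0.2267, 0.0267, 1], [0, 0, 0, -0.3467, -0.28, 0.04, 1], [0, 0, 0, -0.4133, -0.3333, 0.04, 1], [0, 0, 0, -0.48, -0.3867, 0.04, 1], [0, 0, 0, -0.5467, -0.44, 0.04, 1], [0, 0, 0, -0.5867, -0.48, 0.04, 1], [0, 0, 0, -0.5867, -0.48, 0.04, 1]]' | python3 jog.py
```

```text
refused: ROWS must be one flat list, 7 numbers to a row, no inner brackets. Nothing was moved.
```

Nothing moved. I misread the format; it is one flat list, 7 numbers to a row, no inner brackets. Resending.

```bash
echo '[0, 0, 0, -0.08, -0.0667, 0, 1, 0, 0, 0, -0.1467, -0.12, 0, 1, 0, 0, 0, -0.2133, -0.1733, 0.0133, 1, 0, 0, 0, -0.28, -0.2267, 0.0267, 1, 0, 0, 0, -0.3467, -0.28, 0.04, 1, 0, 0, 0, -0.4133, -0.3333, 0.04, 1, 0, 0, 0, -0.48, -0.3867, 0.04, 1, 0, 0, 0, -0.5467, -0.44, 0.04, 1, 0, 0, 0, -0.5867, -0.48, 0.04, 1, 0, 0, 0, -0.5867, -0.48, 0.04, 1]' | python3 jog.py
python3 - <<'E'
from h import *
o,C,im=snap('wrist','w1');print(o['clock'],o['position'],o['ee_rot'])
p=proj(C,[.511,.0445,.105]);print(p)
x,y=int(p[0])-50,int(p[1])-50
z=cv2.resize(im[max(y,0):y+110,x:x+100],None,fx=5,fy=5,interpolation=cv2.INTER_CUBIC);print(x,y);cv2.imwrite('pics/w1z.png',z)
E
```

```text
clock: 1.4
position: [0.5124, 0.0409, 0.2013]
ee_rot: [0.228, 0.974, -0.001, 0.0]
ft_force: [-0.4, 0.1, 0.1]
grip_width: 0.998
grasp_force: 0.0
1.4 [0.5124 0.0409 0.2013] [ 0.228   0.9737 -0.0006  0.0003]
[259.7955 188.4552]
209 138
```

View pics/w1z.png

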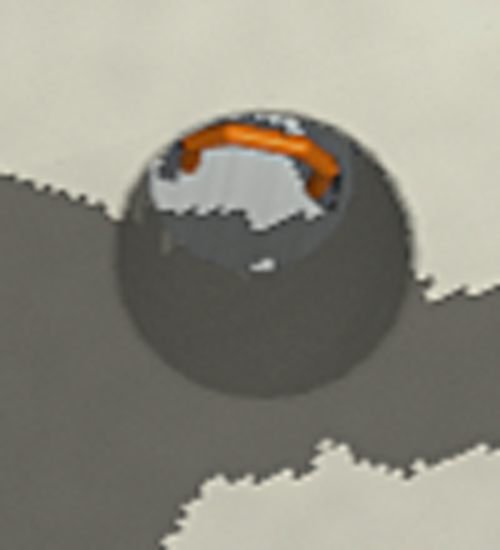

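The bail is clearly visible: its top bar runs in the zoom from about (228,128) to (303,147), with legs to (188,165) and (318,190). I'll take a second view from straight above the bore.

Scaled: -0.075 m / 0.75 = -0.1, -0.05 m / 0.75 = -0.0667.

```bash
echo '[0, 0, 0, -0.0667, 0, 0, 1, 0, 0, 0, -0.1, 0, 0, 1, 0, 0, 0, -0.1, 0, 0, 1]' | python3 jog.py >/dev/null
python3 - <<'E'
from h import *
import json
o,C,im=snap('wrist','w2');print(o['clock'],o['position'],o['ee_rot'])
json.dump({'p':list(map(float,o['position'])),'q':list(map(float,o['ee_rot']))},open('o2.json','w'))
p=proj(C,[.511,.0445,.105]);print(p)
x,y=int(p[0])-50,int(p[1])-50
print(x,y);z=cv2.resize(im[y:y+100,x:x+100],None,fx=5,fy=5,interpolation=cv2.INTER_CUBIC);cv2.imwrite('pics/w2z.png',z)
E
```

```text
1.825 [0.5795 0.0137 0.2006] [ 0.2243  0.9745 -0.0003 -0.0004]
[253.0572  90.3589]
203 40
```

View pics/w2z.png

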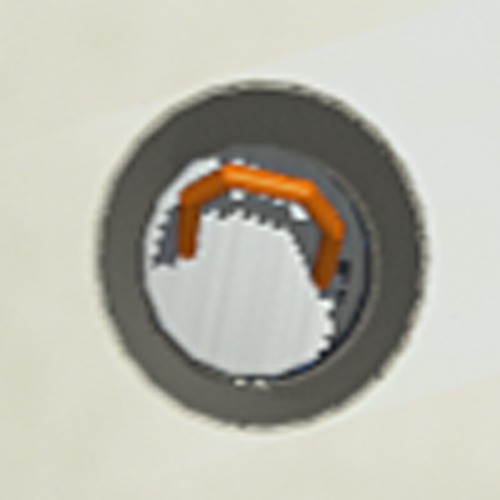

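The straight view shows the bar between about (230,175) and (308,190) in the zoom, with the leg feet at (187,256) and (322,282). The bail leans strongly towards the image top.

Run:
```python
from h import *
import json
d=json.load(open('o2.json'))
C1=cam('wrist',dict(position=[.5124,.0409,.2013],ee_rot=[.228,.9737,-.0006,.0003]));C2=cam('wrist',dict(position=d['p'],ee_rot=d['q']))
f=lambda z,o:(np.array(z)+.5)/5-.5+o
A=[(228,130),(305,148),(188,168),(318,192)];B=[(230,175),(308,190),(187,256),(322,284)]
for a,b in zip(A,B): print(tri(C1,f(a,(209,138)),C2,f(b,(203,40))), plane(C2,f(b,(203,40)),.072 if b[1]<200 else .049))
# bores in both views: dark ellipse
print('bore',plane(C1,f((265,254),(209,138)),.105),plane(C2,f((264,256),(203,40)),.105))
print('bore tri',tri(C1,f((265,254),(209,138)),C2,f((264,256),(203,40))))
print('capsule top c',plane(C2,f((256,262),(203,40)),.047))
```

```text
(array([0.4979, 0.0462, 0.0709]), np.float64(0.0005504826772936493)) [0.4981 0.0464 0.072 ]
(array([0.5057, 0.0565, 0.0748]), np.float64(0.00022230334072298862)) [0.5055 0.0566 0.072 ]
(array([0.5051, 0.0337, 0.0478]), np.float64(0.00020032718486332564)) [0.5052 0.0339 0.049 ]
(array([0.5198, 0.0533, 0.0485]), np.float64(0.0005903532784942738)) [0.5197 0.053  0.049 ]
bore [0.5116 0.0458 0.105 ] [0.512  0.0459 0.105 ]
bore tri (array([0.5119, 0.0458, 0.1038]), np.float64(0.00021944507071919696))
capsule top c [0.5113 0.0442 0.047 ]
```

Scaled: -0.25 m / 0.75 = -0.3333, -0.03 m / 0.75 = -0.04.

```bash
echo '[0, 0, 0, -0.04, -0.0667, -0.0133, 1, 0, 0, 0, -0.0733, -0.1333, -0.0267, 1, 0, 0, 0, -0.1067, -0.2, -0.04, 1, 0, 0, 0, -0.1427, -0.2667, -0.04, 1, 0, 0, 0, -0.1787, -0.3333, -0.04, 1, 0, 0, 0, -0.1787, -0.3333, -0.04, 1, 0, 0, 0, -0.1787, -0.3333, -0.04, 1]' | python3 jog.py >/dev/null
python3 - <<'E'
from h import *
import json
o,C,im=snap('wrist','w3');print(o['clock'],o['position'],o['ee_rot'])
json.dump({'p':list(map(float,o['position'])),'q':list(map(float,o['ee_rot']))},open('o3.json','w'))
p=proj(C,[.527,-.239,.15]);print(p)
H=hsv(im).astype(int)
red=((H[...,0]<8)|(H[...,0]>172))&(H[...,1]>110)&(H[...,2]>50)
for b in blobs(red,2): print(b[0],b[1])
x,y=int(p[0])-60,max(int(p[1])-60,0)
print(x,y);z=cv2.resize(im[y:y+120,x:x+120],None,fx=5,fy=5,interpolation=cv2.INTER_CUBIC);cv2.imwrite('pics/w3z.png',z)
E
```

```text
2.75 [ 0.5903 -0.2684  0.231 ] [ 0.2237  0.9746  0.0008 -0.0003]
[254.1434  98.2484]
[239  83  34  35 719] [255.6537 100.4437]
194 38
```

View pics/w3z.png

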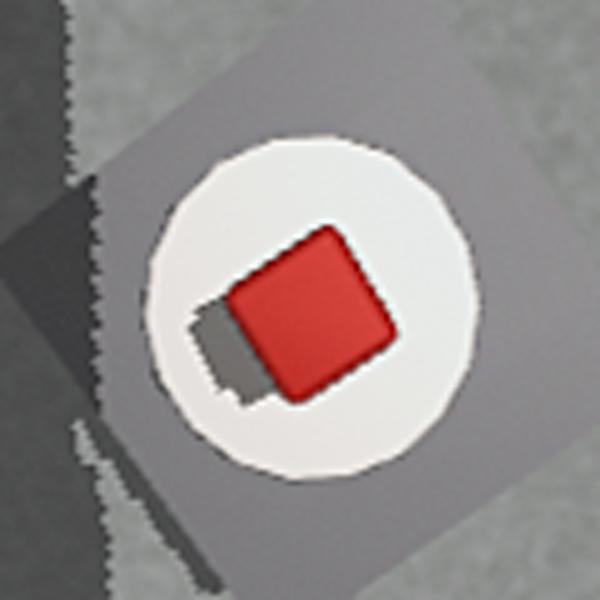

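Straight above, the red handle top is a clean square centred at about (312,313) in the zoom, on the white disc centred near (312,307).

Run:
```python
from h import *
import json
d=json.load(open('o3.json'));C=cam('wrist',dict(position=d['p'],ee_rot=d['q']));im=cv2.imread('pics/w3.png');H=hsv(im).astype(int)
red=((H[...,0]<8)|(H[...,0]>172))&(H[...,1]>110)&(H[...,2]>50)
r=blobs(red,1)[0][2];c=max(cv2.findContours(r,0,2)[0],key=cv2.contourArea)
R4=cv2.boxPoints(cv2.minAreaRect(c));W=np.array([plane(C,p,.154) for p in R4]);print(W,W.mean(0))
for i in range(4):
    e=W[(i+1)%4]-W[i];print(np.linalg.norm(e),np.degrees(np.arctan2(e[1],e[0])))
wh=((H[...,1]<40)&(H[...,2]>200))|red
m=np.zeros_like(wh);m[55:145,210:300]=wh[55:145,210:300]
c=max(cv2.findContours(blobs(m,1)[0][2],0,2)[0],key=cv2.contourArea);e=cv2.fitEllipse(cv2.convexHull(c));print(e,plane(C,e[0],.104))
T,S=cam('top'),cam('scene')
print('disc w/scene',tri(C,e[0],S,(158.77,164.94)),'w/top',tri(C,e[0],T,(374.37,236.66)))
print('handle top w/ scene',tri(C,cv2.minAreaRect(c)[0],S,(156,149.5)))
M=R.from_quat(d['q']).as_matrix();print(M)
```

```text
[[ 0.5214 -0.2487  0.154 ]
 [ 0.5194 -0.2312  0.154 ]
 [ 0.5361 -0.2284  0.154 ]
 [ 0.5383 -0.2462  0.154 ]] [ 0.5288 -0.2386  0.154 ]
0.01763016400973471 96.46594234249324
0.01688503516966334 9.354008691281466
0.01795448780340232 -82.83660663188886
0.017090290992219495 -171.76445098793315
((255.95672607421875, 98.95079803466797), (65.80205535888672, 68.07640075683594), 177.6450653076172) [ 0.5282 -0.2384  0.104 ]
disc w/scene (array([ 0.5282, -0.2384,  0.102 ]), np.float64(2.3444005163334974e-05)) w/top (array([ 0.5277, -0.2382,  0.1072]), np.float64(0.0009176868575291817))
handle top w/ scene (array([ 0.5279, -0.2381,  0.1519]), np.float64(0.0003158417900473591))
[[-0.8999  0.4361 -0.0002]
 [ 0.4361  0.8999  0.0018]
 [ 0.0009  0.0015 -1.    ]]
```

Run:
```python
from h import *
o=manip.get_obs();print(np.array(o['joint_pos']),o['clock'])
```

```text
[-0.0446  0.416   0.5479  1.4188 -0.2183  1.3677  1.6301] 2.8
```

Scaled: 0.069 m / 0.75 = 0.092, 0.03 m / 0.75 = 0.04, 0.983 rad / 3.1416 = 0.3129.

```bash
echo '[0, 0, 0.0573, 0.02, 0, 0, 1, 0, 0, 0.1146, 0.04, 0, 0, 1, 0, 0, 0.1719, 0.06, 0, 0.0133, 1, 0, 0, 0.2292, 0.08, 0, 0.0267, 1, 0, 0, 0.2865, 0.092, 0, 0.04, 1, 0, 0, 0.3129, 0.092, 0, 0.0533, 1, 0, 0, 0.3129, 0.092, 0, 0.0667, 1, 0, 0, 0.3129, 0.092, 0, 0.0667, 1]' | python3 jog.py
python3 - <<'E'
from h import *
o=manip.get_obs();p=np.array(o['position']);M=R.from_quat(o['ee_rot']).as_matrix();print(o['clock'],np.array(o['joint_pos']))
print('tool y yaw',np.degrees(np.arctan2(M[1,1],M[0,1])),'to go tool',M.T@(np.array([.5285,-.2385,.113])-p),M)
E
```

```text
clock: 3.8
position: [0.5281, -0.2389, 0.1806]
ee_rot: [0.656, 0.754, -0.0, -0.001]
ft_force: [0.8, -0.8, 0.5]
grip_width: 0.998
grasp_force: 0.0
3.8 [-0.2404  0.3119  0.7125  1.6849 -0.2152  1.2262  0.6604]
tool y yaw 7.950096625697246 to go tool [0.0002 0.0005 0.0676] [[-0.1383  0.9904 -0.001 ]
 [ 0.9904  0.1383  0.0009]
 [ 0.001  -0.0009 -1.    ]]
```

Scaled: 0.067 m / 0.75 = 0.0893, 0.055 m / 0.75 = 0.0733.

```bash
echo '[0, 0, 0, 0, 0, 0.04, 1, 0, 0, 0, 0, 0, 0.0733, 1, 0, 0, 0, 0, 0, 0.0893, 1, 0, 0, 0, 0, 0, 0.0893, 1, 0, 0, 0, 0, 0, 0.0893, 0.5, 0, 0, 0, 0, 0, 0.0893, 0, 0, 0, 0, 0, 0, 0.0893, 0, 0, 0, 0, 0, 0, 0.0893, 0, 0, 0, 0, 0, 0, 0.0893, 0, 0, 0, 0, 0, 0, 0.0893, 0]' | python3 jog.py 60; python3 -c "
from h import *
print(manip.get_obs()['clock'])"
```

```text
clock: 5.05
position: [0.5284, -0.2403, 0.1147]
ee_rot: [0.658, 0.753, 0.0, 0.0]
ft_force: [-0.3, 0.1, 5.3]
grip_width: 0.204
grasp_force: 59.1
5.05
```

Scaled: -0.16 m / 0.75 = -0.2133, -0.14 m / 0.75 = -0.1867.

```bash
echo '[0, 0, 0, 0, 0, -0.04, 0, 0, 0, 0, 0, 0, -0.0933, 0, 0, 0, 0, 0, 0, -0.1467, 0, 0, 0, 0, 0, 0, -0.1867, 0, 0, 0, 0, 0, 0, -0.2133, 0, 0, 0, 0, 0, 0, -0.2133, 0, 0, 0, 0, 0, 0, -0.2133, 0]' | python3 jog.py
python3 - <<'E'
from h import *
o,C,im=snap('scene','s4');print(o['clock'],o['position'])
x0,y0=120,60;a=cv2.resize(im[60:180,100:220],None,fx=5,fy=5,interpolation=cv2.INTER_CUBIC)
cv2.imwrite('pics/s4z.png',a)
p=np.array(o['position'])
for z in (-.013,-.105):print(proj(C,p+[0,0,z]))
E
```

```text
clock: 5.92
position: [0.5277, -0.24, 0.273]
ee_rot: [0.658, 0.753, -0.0, -0.001]
ft_force: [0.8, 0.4, -2.4]
grip_width: 0.2
grasp_force: 58.7
5.925 [ 0.5277 -0.24    0.273 ]
[148.1397 112.8877]
[154.2114 144.3195]
```

View pics/s4z.png

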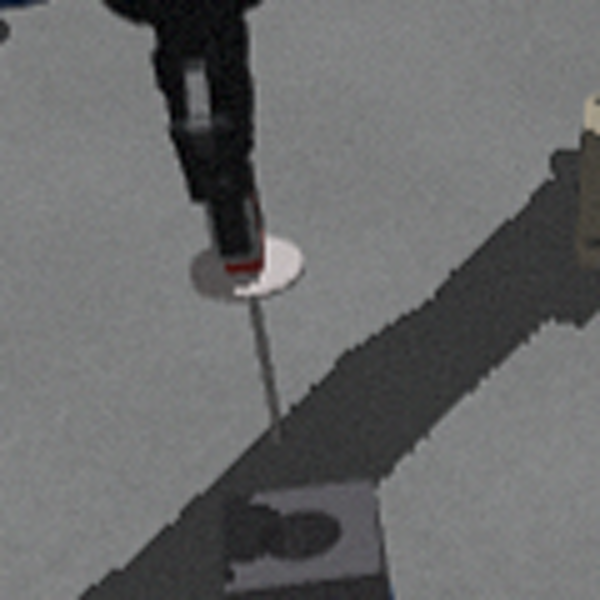

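The hook is out of the stand. Its shank runs from the disc to about (277,440) in the zoom, with the barb lost in the arm's shadow. I'll check the pixel values near the tip and in the wrist view.

Run:
```python
from h import *
im=cv2.imread('pics/s4.png');g=im.sum(2)
print('scene');
for y in range(138,156): print(y,' '.join('%3d'%v for v in g[y,143:168]))
o,C,w=snap('wrist','w4');p=np.array(o['position'])
for a in (7.9,97.9,187.9,277.9):
    r=np.radians(a);print(a,[proj(C,p+[d*np.cos(r),d*np.sin(r),-.102]) .round(1) for d in (0,6.5,13)], proj(cam('scene'),p+[13*np.cos(r)/1e3,13*np.sin(r)/1e3,-.1025]))
q=proj(C,p+[0,0,-.102]).astype(int);g=w.sum(2);print(q)
for y in range(q[1]-24,q[1]+24,2): print(y,' '.join('%3d'%v for v in g[y,q[0]-26:q[0]+27:2]))
```

```text
scene
138 360 358 361 373 373 372 373 369 375 360 245 198 315 378 355 367 375 368 312 156 161 168 147 167 178
139 365 358 366 372 370 369 368 380 379 372 272 213 283 379 378 384 374 296 147 165 159 171 170 147 164
140 365 362 374 378 373 374 378 364 375 364 274 210 263 394 359 319 299 154 156 167 166 163 163 167 155
141 371 381 375 391 386 373 387 373 380 369 329 196 246 382 361 143 148 152 164 145 170 168 168 168 168
142 366 375 368 367 376 368 373 365 372 377 369 216 201 367 315 153 147 155 156 159 160 160 164 155 166
143 358 359 357 372 379 365 368 368 374 376 372 236 210 238 154 169 156 161 159 163 165 173 162 170 150
144 368 370 368 381 382 364 367 365 379 383 367 238 194 137 170 152 168 152 178 170 153 162 169 157 162
145 374 374 389 363 374 365 372 370 362 379 321 172 197 148 177 165 161 174 156 167 157 157 159 155 172
146 377 389 388 371 366 367 364 371 370 301 151 196 220 138 145 164 167 169 174 150 165 150 162 160 161
147 381 381 371 375 364 367 378 369 309 147 153 196 208 146 154 153 159 164 158 155 166 161 156 162 163
148 372 363 368 390 375 377 391 302 138 156 166 179 20
[... 3180 characters left out ...]
 678 679 676 676 678 677 677
203 674 676 676 676 675 674 677 675 679 678 676 677 676 677 677 676 676 679 676 676 677 678 678 677 676 677 673
205 673 673 672 676 676 673 677 675 676 676 677 676 676 678 678 677 676 676 679 677 675 676 676 675 676 674 676
207 673 673 673 675 675 675 675 676 675 677 676 677 674 675 673 676 675 676 676 673 675 676 675 673 675 674 674
209 672 672 670 675 670 673 674 673 674 674 676 676 676 676 676 676 674 678 675 676 675 674 674 673 673 673 674
211 671 671 672 671 673 673 673 673 676 675 673 673 675 674 674 673 674 674 674 673 673 674 672 674 676 671 673
213 670 671 672 673 670 670 670 673 673 673 674 676 670 674 673 673 675 675 673 674 672 673 671 673 672 672 671
```

The scene pixels show no sideways branch, and the shank runs about 3 px lower than it would without a barb towards the camera. So the barb points to world +x (about 8°). Next I measure the hook's offset in the hand from the disc in the wrist image.

```bash
cat >> h.py <<'E'
from scipy.optimize import least_squares
def disc(o,C,im,zt=-.0107):
    "hook disc centre in tool axes (x,y), from its visible rim in the wrist image"
    H=hsv(im).astype(int);m=(H[...,1]<40)&(H[...,2]>190)
    b=blobs(m,1)[0];c=max(cv2.findContours(b[2],0,cv2.CHAIN_APPROX_NONE)[0],key=cv2.contourArea)[:,0]
    p=np.array(o['position']);M=R.from_quat(o['ee_rot']).as_matrix()
    P=np.array([M.T@(plane(C,q,p[2]+zt)-p) for q in c])[:,:2]
    f=lambda v:np.hypot(*(P-v).T)-.027
    g=least_squares(f,[0,0],loss='soft_l1',f_scale=.0005)
    return g.x,(np.abs(f(g.x))<.001).mean(),len(P),b[0]
E
python3 - <<'E'
from h import *
o=manip.get_obs();C=cam('wrist',o);print(o['position'])
for z in (-.0107,-.009):print(disc(o,C,cv2.imread('pics/w4.png'),z))
E
```

```text
[ 0.5276 -0.24    0.273 ]
(array([-0.0003,  0.0006]), np.float64(0.4552238805970149), 268, array([ 207,  190,  102,   57, 3046], dtype=int32))
(array([-0.    ,  0.0005]), np.float64(0.35447761194029853), 268, array([ 207,  190,  102,   57, 3046], dtype=int32))
```

Scaled: 0.278 m / 0.75 = 0.3707, 0.27 m / 0.75 = 0.36, -2.356 rad / 3.1416 = -0.7499.

```bash
echo '[0, 0, -0.0573, 0.0267, 0.0027, 0, 0, 0, 0, -0.1146, 0.0533, 0.0053, 0, 0, 0, 0, -0.1719, 0.08, 0.008, 0, 0, 0, 0, -0.2292, 0.1067, 0.0107, 0, 0, 0, 0, -0.2865, 0.1333, 0.0133, 0, 0, 0, 0, -0.3438, 0.16, 0.016, 0, 0, 0, 0, -0.4011, 0.1867, 0.0187, 0, 0, 0, 0, -0.4584, 0.2133, 0.0213, 0, 0, 0, 0, -0.5157, 0.2533, 0.0253, 0, 0, 0, 0, -0.573, 0.2933, 0.0293, 0, 0, 0, 0, -0.6303, 0.3333, 0.0333, 0, 0, 0, 0, -0.6875, 0.36, 0.0373, 0, 0, 0, 0, -0.7321, 0.3707, 0.0387, 0, 0, 0, 0, -0.7499, 0.3707, 0.0387, 0, 0, 0, 0, -0.7499, 0.3707, 0.0387, 0, 0, 0, 0, -0.7499, 0.3707, 0.0387, 0, 0]' | python3 jog.py
python3 - <<'E'
from h import *
o,C,w=snap('wrist','w5');p=np.array(o['position']);M=R.from_quat(o['ee_rot']).as_matrix();print(o['clock'],np.array(o['joint_pos']))
print('tool y yaw',np.degrees(np.arctan2(M[1,1],M[0,1])),M);print(disc(o,C,w))
print('bore px',proj(C,[.512,.0455,.105]))
S=cam('scene')
_,_,s=snap('scene','s5')
for a in(0,180,90,270):
    r=np.radians(142.9+a);print(a,proj(S,p+[.013*np.cos(r),.013*np.sin(r),-.1045]))
q=proj(S,p+[0,0,-.1045]).astype(int);print(q,s.shape)
cv2.imwrite('pics/s5z.png',np.hstack([cv2.resize(s[q[1]-45:q[1]+30,q[0]-30:q[0]+20],None,fx=8,fy=8,interpolation=cv2.INTER_CUBIC),cv2.resize(w[100:250,180:280],(400,600))]))
E
```

```text
clock: 8.02
position: [0.5193, 0.0389, 0.2739]
ee_rot: [-0.443, 0.896, 0.0, -0.0]
ft_force: [0.2, -0.8, -1.1]
grip_width: 0.201
grasp_force: 58.7
8.025 [-0.4901  0.0724  0.3478  1.6859 -0.025   1.3883  2.3508]
tool y yaw 142.6261071710036 [[-0.607  -0.7947 -0.0006]
 [-0.7947  0.607  -0.0001]
 [ 0.0005  0.0004 -1.    ]]
(array([0.0428, 0.0308]), np.float64(0.04966139954853273), 443, array([ 254,   64,  111,  166, 8205], dtype=int32))
bore px [267.5298 172.236 ]
0 [267.6342 136.6664]
180 [261.8466 141.5591]
90 [260.5509 137.4185]
270 [269.0137 140.79  ]
[264 139] (384, 512, 3)
```

View pics/s5z.png

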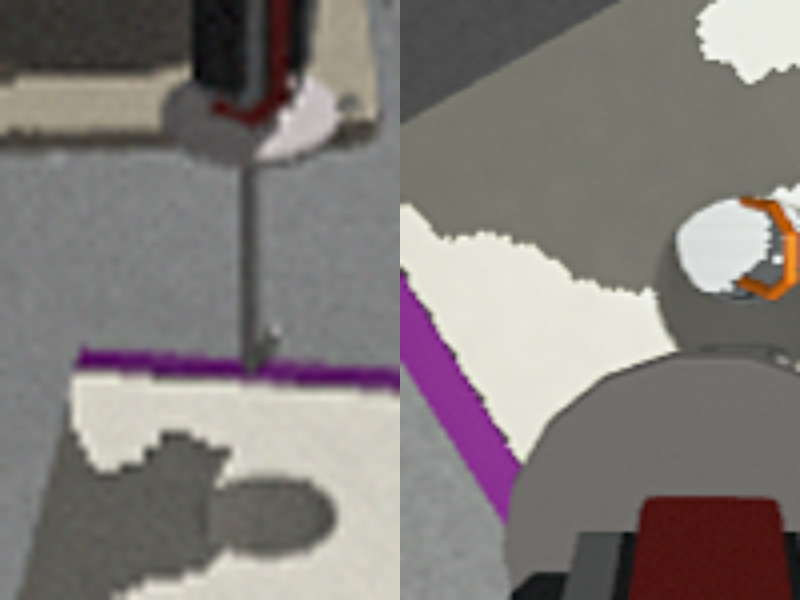

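The barb shows at the shank's foot pointing right and up in the scene view, which is the wanted direction. The wrist crop shows the disc rim and the bail, with its bar at x≈792 and y 235–272. I'll take the relative geometry from this one image.

Run:
```python
from h import *
o=manip.get_obs();C=cam('wrist',o);p=np.array(o['position']);M=R.from_quat(o['ee_rot']).as_matrix()
f=lambda q:(np.array(q)-[400,0]+.5)/4-.5+[180,100]
tl=lambda X:M.T@(X-p)
rim=[(510,530),(515,480),(545,425),(600,380),(660,356),(730,348),(790,357)]
for zt in(-.0107,-.0147):
    P=np.array([tl(plane(C,f(q),p[2]+zt)) for q in rim])[:,:2]
    g=least_squares(lambda v:np.hypot(*(P-v).T)-.027,[0,0]);print('disc',g.x,g.fun)
for q,z in [((793,235),.072),((790,272),.072),((747,205),.049),((740,286),.049)]: print(tl(plane(C,f(q),z)),plane(C,f(q),z))
```

```text
disc [0.0015 0.0003] [-0.0003  0.0003  0.0003 -0.0001 -0.0003 -0.0001  0.0002]
disc [ 0.0004 -0.0001] [-0.0002  0.0003  0.0002 -0.0002 -0.0004 -0.0001  0.0004]
[0.0068 0.0218 0.2021] [0.4978 0.0468 0.072 ]
[-0.0034  0.0212  0.2021] [0.5045 0.0546 0.072 ]
[0.0112 0.01   0.2251] [0.5046 0.0362 0.049 ]
[-0.0125  0.0082  0.2251] [0.5204 0.0539 0.049 ]
```

The rows are not in the units I measure in: shifts go in shares of 75 cm and turns go in shares of pi rad. I convert before sending: 0.114 m / 0.75 = 0.152, 0.108 m / 0.75 = 0.144.

```bash
echo '[0, 0, 0, 0, 0, 0.04, 0, 0, 0, 0, 0, 0, 0.08, 0, 0, 0, 0, 0, 0, 0.1133, 0, 0, 0, 0, 0, 0, 0.1333, 0, 0, 0, 0, 0, 0, 0.144, 0, 0, 0, 0, 0, 0, 0.152, 0, 0, 0, 0, 0, 0, 0.152, 0, 0, 0, 0, 0, 0, 0.152, 0]' | python3 jog.py
python3 - <<'E'
from h import *
o=manip.get_obs();p=np.array(o['position']);M=R.from_quat(o['ee_rot']).as_matrix()
print(o['clock'],p,np.array(o['ft_force']),'shank s,bar-shank:',M.T@(np.array([.5015,.0510,.07])-p))
E
```

```text
clock: 9.12
position: [0.5198, 0.0392, 0.1609]
ee_rot: [-0.444, 0.896, -0.0, 0.0]
ft_force: [0.4, -0.1, -0.8]
grip_width: 0.207
grasp_force: 58.7
9.125 [0.5198 0.0392 0.1609] [ 0.4377 -0.1207 -0.7944] shank s,bar-shank: [0.0017 0.0218 0.0909]
```

Scaled: 0.0145 m / 0.75 = 0.0193, 0.012 m / 0.75 = 0.016.

```bash
echo '[0, 0, 0, 0, 0.004, 0, 0, 0, 0, 0, 0.0007, 0.008, 0, 0, 0, 0, 0, 0.0007, 0.012, 0, 0, 0, 0, 0, 0.0007, 0.016, 0, 0, 0, 0, 0, 0.0007, 0.0193, 0, 0, 0, 0, 0, 0.0007, 0.0193, 0, 0, 0, 0, 0, 0.0007, 0.0193, 0, 0]' | python3 jog.py
python3 - <<'E'
from h import *
for i in range(4):
    o,C,w=snap('wrist','w6');print(np.array(o['ft_force']),end='')
p=np.array(o['position']);M=R.from_quat(o['ee_rot']).as_matrix()
print(o['clock'],p,M.T@np.array(o['ft_force']),'bar-shank:',M.T@(np.array([.5015,.0510,.07])-p))
E
```

```text
clock: 10.0
position: [0.5076, 0.0475, 0.1603]
ee_rot: [-0.444, 0.896, 0.0, 0.0]
ft_force: [0.7, -0.2, -1.2]
grip_width: 0.206
grasp_force: 58.7
[ 0.7    -0.2314 -1.247 ][ 0.1022 -1.0773 -0.9622][-0.1575  0.7032 -1.3812][-0.4793 -0.0304 -1.3398]10.15 [0.5076 0.0475 0.1603] [0.3146 0.3629 1.3398] bar-shank: [0.0009 0.007  0.0903]
```

Scaled: -0.0115 m / 0.75 = -0.0153, -0.008 m / 0.75 = -0.0107.

```bash
echo '[0, 0, 0, 0, 0, -0.0053, 0, 0, 0, 0, 0, 0, -0.0107, 0, 0, 0, 0, 0, 0, -0.0133, 0, 0, 0, 0, 0, 0, -0.0153, 0, 0, 0, 0, 0, 0, -0.0153, 0]' | python3 jog.py ; echo '[0, 0, 0, 0, -0.004, -0.0013, 0, 0, 0, 0, 0, -0.008, -0.002, 0, 0, 0, 0, 0, -0.012, -0.0027, 0, 0, 0, 0, 0, -0.016, -0.0033, 0, 0, 0, 0, 0, -0.016, -0.0033, 0, 0, 0, 0, 0, -0.016, -0.0033, 0]' | python3 jog.py
python3 - <<'E'
from h import *
for i in range(4):
    o,C,w=snap('wrist','w7');print(np.array(o['ft_force']),end='')
print(o['clock'],o['position'])
E
```

```text
clock: 10.82
position: [0.5076, 0.0475, 0.1719]
ee_rot: [-0.444, 0.896, 0.0, 0.0]
ft_force: [0.5, 0.3, -1.5]
grip_width: 0.202
grasp_force: 58.5
clock: 11.58
position: [0.5171, 0.0403, 0.1743]
ee_rot: [-0.444, 0.896, 0.0, -0.0]
ft_force: [0.9, -0.6, -1.2]
grip_width: 0.207
grasp_force: 58.6
[ 0.9248 -0.5964 -1.2219][-0.5493 -0.4138 -1.5622][ 0.1853  0.5258 -1.4701][-0.1325  0.5072 -0.632 ]11.725 [0.5171 0.0403 0.1743]
```

Scaled: -0.01 m / 0.75 = -0.0133, -0.008 m / 0.75 = -0.0107.

```bash
echo '[0, 0, 0, 0, 0, -0.0027, 0, 0, 0, 0, 0, 0, -0.0053, 0, 0, 0, 0, 0, 0, -0.008, 0, 0, 0, 0, 0, 0, -0.0107, 0, 0, 0, 0, 0, 0, -0.0133, 0, 0, 0, 0, 0, 0, -0.0133, 0, 0, 0, 0, 0, 0, -0.0133, 0]' | python3 jog.py >/dev/null
python3 - <<'E'
from h import *
for i in range(5):
    o,C,w=snap('wrist','w8');print(np.array(o['ft_force']),end='')
print(o['clock'],o['position'],np.array(o['torque']))
E
```

```text
[ 0.3703  0.3211 -3.6776][ 0.0663 -0.7069 -3.6509][ 0.0319  0.288  -2.913 ][ 0.2401  0.1527 -3.6961][ 0.9882  1.1942 -2.4466]12.85 [0.5171 0.0403 0.1842] [-0.0387 -0.0052 -0.0084]
```

Scaled: -0.127 m / 0.75 = -0.1693, -0.124 m / 0.75 = -0.1653.

```bash
echo '[0, 0, 0, 0, 0, -0.0053, 0, 0, 0, 0, 0, 0, -0.0133, 0, 0, 0, 0, 0, 0, -0.024, 0, 0, 0, 0, 0, 0, -0.0373, 0, 0, 0, 0, 0, 0, -0.0533, 0, 0, 0, 0, 0, 0, -0.0693, 0, 0, 0, 0, 0, 0, -0.0853, 0, 0, 0, 0, 0, 0, -0.1013, 0, 0, 0, 0, 0, 0, -0.1173, 0, 0, 0, 0, 0, 0, -0.1333, 0, 0, 0, 0, 0, 0, -0.1467, 0, 0, 0, 0, 0, 0, -0.1573, 0, 0, 0, 0, 0, 0, -0.1653, 0, 0, 0, 0, 0, 0, -0.1693, 0, 0, 0, 0, 0, 0, -0.1693, 0, 0, 0, 0, 0, 0, -0.1693, 0, 0, 0, 0, 0, 0, -0.1693, 0]' | python3 jog.py
python3 - <<'E'
from h import *
o,C,s=snap('scene','s9');p=np.array(o['position']);print(o['clock'],p,np.array(o['ft_force']),np.array(o['joint_pos']))
H=hsv(s).astype(int)
blue=(H[...,0]>100)&(H[...,0]<130)&(H[...,1]>110)&(H[...,2]>50);org=(H[...,0]>8)&(H[...,0]<20)&(H[...,1]>150)
q=proj(C,p+[0,0,-.145]);print(q)
for n,m in(('blue',blue),('org',org)):
    for b in blobs(m,4,5):print(n,b[0],b[1])
# tray from the first pictures
for n,box,th in(('top',(115,205,78,90),150),('scene',(305,150,75,55),150)):
    im=cv2.imread(f'pics/{n}0.png');x,y,w,h=box;m=np.zeros(im.shape[:2],bool);g=hsv(im);mm=(g[...,1]<60)&(g[...,2]>th);m[y:y+h,x:x+w]=mm[y:y+h,x:x+w]
    hl=cv2.convexHull(max(cv2.findContours(blobs(m,1)[0][2],0,2)[0],key=cv2.contourArea));a=cv2.approxPolyN(hl,4).reshape(-1,2).astype(float)
    P=np.array([plane(cam(n),v,.009) for v in a]);print(n,P[:,:2].ravel(),P.mean(0))
E
```

```text
clock: 15.02
position: [0.517, 0.0403, 0.3111]
ee_rot: [-0.444, 0.896, 0.0, -0.0]
ft_force: [0.7, 0.5, -3.9]
grip_width: 0.204
grasp_force: 58.5
15.025 [0.517  0.0403 0.3111] [ 0.6918  0.5136 -3.92  ] [-0.4962  0.054   0.3474  1.6272 -0.0185  1.464   2.3438]
[265.243  139.6393]
blue [ 87  50  29   9 178] [100.3427  53.3146]
blue [260 137  15   5  26] [267.3846 139.6154]
blue [159 197  15   4  20] [165.9  198.65]
blue [418  30   5   7  17] [420.      32.8824]
org [140 228  38  33 514] [159.1226 244.0681]
org [460   0  23  14  75] [470.0267   4.8533]
org [452   6   8   9  16] [455.375    9.9375]
org [468  17   9   5  15] [471.8667  18.6667]
top [0.4068 0.1813 0.3919 0.3167 0.5504 0.3324 0.5652 0.1981] [0.4786 0.2571 0.009 ]
scene [0.5498 0.3396 0.5644 0.2006 0.4005 0.1804 0.3967 0.3216] [0.4779 0.2606 0.009 ]
```

Scaled: 0.1554 m / 0.75 = 0.2072, -0.15 m / 0.75 = -0.2.

```bash
echo '[0, 0, 0, -0.004, 0.004, 0, 0, 0, 0, 0, -0.012, 0.012, 0, 0, 0, 0, 0, -0.024, 0.024, 0, 0, 0, 0, 0, -0.04, 0.0413, 0, 0, 0, 0, 0, -0.0573, 0.0587, 0, 0, 0, 0, 0, -0.0747, 0.0773, 0, 0, 0, 0, 0, -0.092, 0.096, 0, 0, 0, 0, 0, -0.1093, 0.1147, 0, 0, 0, 0, 0, -0.1267, 0.132, 0, 0, 0, 0, 0, -0.144, 0.1493, 0, 0, 0, 0, 0, -0.16, 0.1667, 0, 0, 0, 0, 0, -0.1747, 0.1813, 0, 0, 0, 0, 0, -0.1867, 0.1933, 0, 0, 0, 0, 0, -0.1947, 0.2013, 0, 0, 0, 0, 0, -0.1987, 0.2053, 0, 0, 0, 0, 0, -0.2, 0.2072, 0, 0, 0, 0, 0, -0.2, 0.2072, 0, 0, 0, 0, 0, -0.2, 0.2072, 0, 0, 0, 0, 0, -0.2, 0.2072, 0, 0]' | python3 jog.py
python3 - <<'E'
from h import *
for i in range(3):
    o,C,s=snap('scene','s10');p=np.array(o['position']);H=hsv(s).astype(int)
    blue=(H[...,0]>100)&(H[...,0]<130)&(H[...,1]>110)&(H[...,2]>50)
    M=R.from_quat(o['ee_rot']).as_matrix()
    q=proj(C,p+M[:,1]*.007+[0,0,-.145]);m=np.zeros_like(blue);m[int(q[1])-25:int(q[1])+25,int(q[0])-25:int(q[0])+25]=1
    print(o['clock'],p,np.array(o['ft_force']),q,[(b[0],b[1]) for b in blobs(m&blue,2,5)])
cv2.imwrite('pics/s10z.png',cv2.resize(s[int(q[1])-60:int(q[1])+60,int(q[0])-50:int(q[0])+60],None,fx=5,fy=5))
E
```

```text
clock: 17.45
position: [0.4844, 0.2535, 0.3114]
ee_rot: [-0.444, 0.896, 0.0, 0.0]
ft_force: [-0.1, -0.3, -4.3]
grip_width: 0.201
grasp_force: 58.5
17.45 [0.4844 0.2535 0.3114] [-0.0906 -0.3179 -4.3445] [347.6012 128.9441] [(array([341, 128,  15,   4,  22], dtype=int32), array([348.3636, 130.1364]))]
17.5 [0.4844 0.2535 0.3114] [ 0.3262  0.2346 -3.4565] [347.6251 128.9369] [(array([341, 128,  15,   4,  24], dtype=int32), array([347.7917, 130.    ]))]
17.55 [0.4844 0.2536 0.3114] [-0.357  -0.0716 -3.8581] [347.6386 128.9414] [(array([341, 127,  15,   5,  23], dtype=int32), array([348.0435, 130.    ]))]
```

View pics/s10z.png

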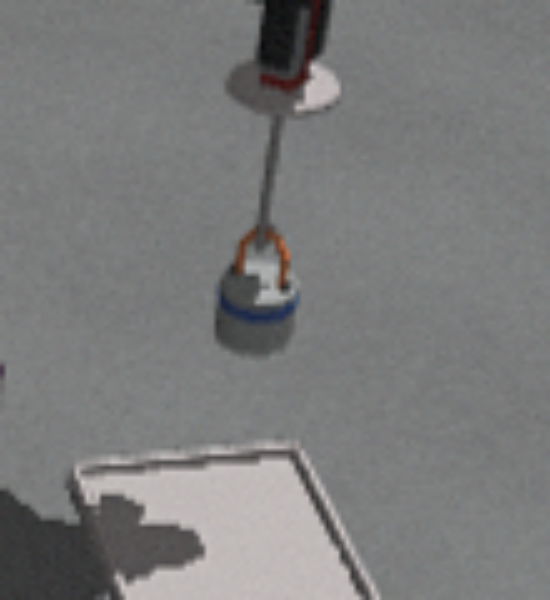

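The capsule hangs upright on the hook by its bail at about (258,300) in the zoom, over the tray. I'll lower it now.

Scaled: 0.136 m / 0.75 = 0.1813, 0.13 m / 0.75 = 0.1733.

```bash
echo '[0, 0, 0, 0, 0, 0.0053, 0, 0, 0, 0, 0, 0, 0.016, 0, 0, 0, 0, 0, 0, 0.032, 0, 0, 0, 0, 0, 0, 0.0507, 0, 0, 0, 0, 0, 0, 0.0693, 0, 0, 0, 0, 0, 0, 0.088, 0, 0, 0, 0, 0, 0, 0.1067, 0, 0, 0, 0, 0, 0, 0.1253, 0, 0, 0, 0, 0, 0, 0.1413, 0, 0, 0, 0, 0, 0, 0.1547, 0, 0, 0, 0, 0, 0, 0.1653, 0, 0, 0, 0, 0, 0, 0.1733, 0, 0, 0, 0, 0, 0, 0.1787, 0, 0, 0, 0, 0, 0, 0.1813, 0, 0, 0, 0, 0, 0, 0.1813, 0]' | python3 jog.py
python3 - <<'E'
from h import *
f=[]
for i in range(3):
    o,_,_=snap('scene','s11');f.append(o['ft_force'][2])
print(o['clock'],o['position'],f)
E
echo '[0, 0, 0, 0, 0, 0.002, 0, 0, 0, 0, 0, 0, 0.004, 0, 0, 0, 0, 0, 0, 0.006, 0, 0, 0, 0, 0, 0, 0.008, 0, 0, 0, 0, 0, 0, 0.01, 0, 0, 0, 0, 0, 0, 0.012, 0, 0, 0, 0, 0, 0, 0.014, 0, 0, 0, 0, 0, 0, 0.014, 0]' | python3 jog.py
python3 - <<'E'
from h import *
f=[]
for i in range(4):
    o,C,s=snap('scene','s11');f.append(o['ft_force'][2])
p=np.array(o['position']);print(o['clock'],p,f)
E
```

```text
clock: 19.48
position: [0.4844, 0.2538, 0.1754]
ee_rot: [-0.444, 0.896, 0.0, 0.0]
ft_force: [-0.8, -0.3, -4.2]
grip_width: 0.202
grasp_force: 58.5
19.575 [0.4844 0.2538 0.1755] [np.float64(-4.238908163790544), np.float64(-3.532615843069816), np.float64(-3.4711227057881797)]
clock: 20.62
position: [0.4844, 0.2538, 0.1649]
ee_rot: [-0.444, 0.896, 0.0, 0.0]
ft_force: [0.4, 0.5, -1.4]
grip_width: 0.206
grasp_force: 58.6
20.775 [0.4844 0.2538 0.1649] [np.float64(-1.3805306021588533), np.float64(-1.1318590945746072), np.float64(-0.10990026577167589), np.float64(-1.0165293382450988)]
```

Scaled: -0.029 m / 0.75 = -0.0387, 0.0085 m / 0.75 = 0.0113.

```bash
echo '[0, 0, 0, 0, 0, 0.0027, 0, 0, 0, 0, 0, 0, 0.0053, 0, 0, 0, 0, 0, 0, 0.008, 0, 0, 0, 0, 0, 0, 0.0113, 0, 0, 0, 0, 0, 0, 0.0113, 0, 0, 0, 0, 0, -0.004, 0.0113, 0, 0, 0, 0, 0, -0.008, 0.0113, 0, 0, 0, 0, 0, -0.012, 0.0113, 0, 0, 0, 0, 0, -0.016, 0.0113, 0, 0, 0, 0, 0, -0.02, 0.0113, 0, 0, 0, 0, 0, -0.0253, 0.0113, 0, 0, 0, 0, 0, -0.032, 0.0113, 0, 0, 0, 0, 0, -0.0387, 0.0113, 0, 0, 0, 0, 0, -0.0387, 0.0113, 0]' | python3 jog.py
python3 - <<'E'
from h import *
f=[]
for i in range(2):
    o,C,s=snap('scene','s12');f.append(np.array(o['ft_force']))
p=np.array(o['position']);print(o['clock'],p,f)
H=hsv(s).astype(int)
blue=(H[...,0]>100)&(H[...,0]<130)&(H[...,1]>110)&(H[...,2]>50)
X=np.array([.479,.258,.02]);print('exp',proj(C,X))
for b in blobs(blue,4,5):print(b[0],b[1],plane(C,b[1],.022))
E
```

```text
clock: 22.58
position: [0.5078, 0.2357, 0.1563]
ee_rot: [-0.444, 0.896, -0.0, 0.0]
ft_force: [0.1, 0.0, -1.2]
grip_width: 0.201
grasp_force: 58.6
22.625 [0.5075 0.236  0.1562] [array([ 0.0835,  0.0493, -1.2414]), array([ 0.6113,  0.1594, -1.771 ])]
exp [341.0781 172.2045]
[ 87  50  29  10 181] [100.4751  53.4254] [-0.3374 -0.6075  0.022 ]
[417  29   9  14  36] [420.1389  35.1944] [-0.4487  0.772   0.022 ]
[150 199  15   3  22] [157.4545 199.8636] [ 0.5758 -0.2476  0.022 ]
[166 197  14   3  20] [171.9 198. ] [ 0.57  -0.21   0.022]
```

Scaled: -0.13 m / 0.75 = -0.1733, -0.12 m / 0.75 = -0.16.

```bash
echo '[0, 0, 0, 0, 0, -0.0067, 0, 0, 0, 0, 0, 0, -0.02, 0, 0, 0, 0, 0, 0, -0.04, 0, 0, 0, 0, 0, 0, -0.0667, 0, 0, 0, 0, 0, 0, -0.1, 0, 0, 0, 0, 0, 0, -0.1333, 0, 0, 0, 0, 0, 0, -0.16, 0, 0, 0, 0, 0, 0, -0.1733, 0, 0, 0, 0, 0, 0, -0.1733, 0]' | python3 jog.py
python3 - <<'E'
from h import *
o,C,s=snap('scene','s13');p=np.array(o['position']);print(o['clock'],p,o['ft_force'],np.array(o['joint_pos']))
_,_,t=snap('top','t13')
q=proj(C,[.479,.258,.03]).astype(int);q2=proj(cam('top'),[.479,.258,.03]).astype(int)
z=lambda i,q:cv2.resize(i[q[1]-55:q[1]+55,q[0]-35:q[0]+35],None,fx=5,fy=5,interpolation=cv2.INTER_CUBIC)
cv2.imwrite('pics/c13.png',np.hstack([z(s,q),z(t,q2)]))
E
```

```text
clock: 23.8
position: [0.5076, 0.2363, 0.2871]
ee_rot: [-0.444, 0.896, 0.0, 0.001]
ft_force: [0.2, -0.0, -1.5]
grip_width: 0.207
grasp_force: 58.6
23.8 [0.5076 0.2363 0.2871] [ 0.1952 -0.0499 -1.5313] [-0.6822  0.1586  0.1876  1.5618 -0.03    1.4226  1.9985]
```

View pics/c13.png

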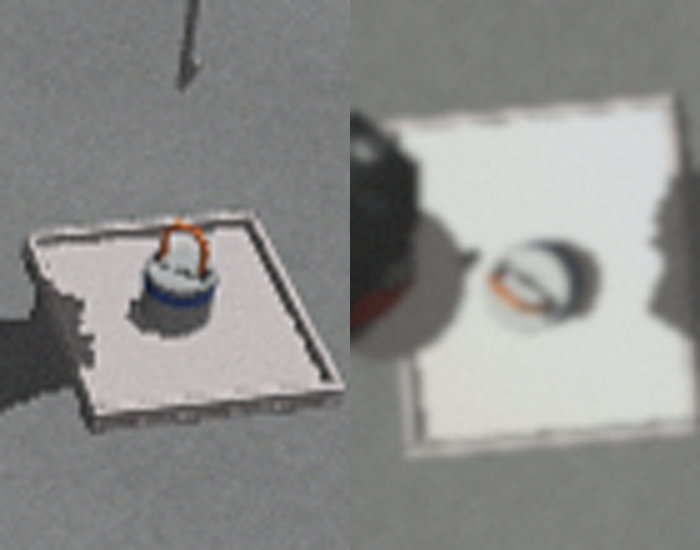

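The capsule stands upright near the middle of the tray (at (180,290) in the left crop), with its bail free and the hook clear above. Now I take the hook back.

Scaled: 0.3663 m / 0.75 = 0.4884, -0.3053 m / 0.75 = -0.4071, 2.351 rad / 3.1416 = 0.7483.

```bash
echo '[0, 0, 0.0509, 0.0267, -0.0227, 0, 0, 0, 0, 0.1019, 0.06, -0.05, 0, 0, 0, 0, 0.1528, 0.0933, -0.0773, 0, 0, 0, 0, 0.2037, 0.1293, -0.108, 0, 0, 0, 0, 0.2546, 0.1653, -0.1373, 0, 0, 0, 0, 0.3056, 0.2013, -0.168, 0, 0, 0, 0, 0.3565, 0.2373, -0.1973, 0, 0, 0, 0, 0.4074, 0.2733, -0.228, 0, 0, 0, 0, 0.4584, 0.3093, -0.2573, 0, 0, 0, 0, 0.5093, 0.3453, -0.288, 0, 0, 0, 0, 0.5602, 0.3813, -0.3173, 0, 0, 0, 0, 0.6112, 0.4173, -0.348, 0, 0, 0, 0, 0.6621, 0.4467, -0.372, 0, 0, 0, 0, 0.713, 0.4693, -0.3907, 0, 0, 0, 0, 0.7483, 0.4827, -0.4027, 0, 0, 0, 0, 0.7483, 0.4884, -0.4071, 0, 0, 0, 0, 0.7483, 0.4884, -0.4071, 0, 0, 0, 0, 0.7483, 0.4884, -0.4071, 0, 0]' | python3 jog.py
python3 - <<'E'
from h import *
o=manip.get_obs();p=np.array(o['position']);M=R.from_quat(o['ee_rot']).as_matrix();print(o['clock'],np.array(o['joint_pos']))
print('yaw',np.degrees(np.arctan2(M[1,1],M[0,1])),'to go',M.T@(np.array([.5284,-.2403,.1147])-p))
E
```

```text
clock: 26.15
position: [0.5286, -0.2394, 0.2861]
ee_rot: [0.655, 0.756, 0.0, -0.0]
ft_force: [-0.3, 0.1, -1.6]
grip_width: 0.204
grasp_force: 58.7
26.15 [-0.2392  0.2375  0.7072  1.5309 -0.1554  1.4308  0.6182]
yaw 8.15818549377714 to go [-0.0009 -0.0003  0.1714]
```

Scaled: 0.171 m / 0.75 = 0.228, 0.1695 m / 0.75 = 0.226.

```bash
echo '[0, 0, 0, -0.0013, 0, 0.04, 0, 0, 0, 0, -0.0013, 0, 0.08, 0, 0, 0, 0, -0.0013, 0, 0.12, 0, 0, 0, 0, -0.0013, 0, 0.16, 0, 0, 0, 0, -0.0013, 0, 0.1867, 0, 0, 0, 0, -0.0013, 0, 0.2067, 0, 0, 0, 0, -0.0013, 0, 0.2173, 0, 0, 0, 0, -0.0013, 0, 0.2227, 0, 0, 0, 0, -0.0013, 0, 0.226, 0, 0, 0, 0, -0.0013, 0, 0.228, 0, 0, 0, 0, -0.0013, 0, 0.228, 0]' | python3 jog.py
```

```text
clock: 27.52
position: [0.5287, -0.2413, 0.1155]
ee_rot: [0.656, 0.755, 0.0, 0.0]
ft_force: [-0.1, -0.2, -1.3]
grip_width: 0.202
grasp_force: 58.8
```

Scaled: 0.0008 m / 0.75 = 0.0011.

```bash
echo '[0, 0, 0, 0, 0, 0.0011, 0, 0, 0, 0, 0, 0, 0.0011, 0, 0, 0, 0, 0, 0, 0.0011, 0.1, 0, 0, 0, 0, 0, 0.0011, 0.25, 0, 0, 0, 0, 0, 0.0011, 0.35, 0, 0, 0, 0, 0, 0.0011, 0.6, 0, 0, 0, 0, 0, 0.0011, 1, 0, 0, 0, 0, 0, 0.0011, 1, 0, 0, 0, 0, 0, 0.0011, 1]' | python3 jog.py; echo '[0, 0, 0, 0, 0, -0.0133, 1, 0, 0, 0, 0, 0, -0.04, 1, 0, 0, 0, 0, 0, -0.08, 1, 0, 0, 0, 0, 0, -0.1333, 1, 0, 0, 0, 0.0533, 0, -0.1867, 1, 0, 0, 0, 0.12, 0, -0.2, 1, 0, 0, 0, 0.1867, 0, -0.2, 1, 0, 0, 0, 0.1867, 0, -0.2, 1]' | python3 jog.py
python3 - <<'E'
from h import *
_,C,s=snap('scene','s15');o,_,t=snap('top','t15');print(o['clock'],o['position'])
for n,im,box in(('top',t,(355,218,40,40)),('scene',s,(145,155,30,22))):
    x,y,w,h=box;H=hsv(im).astype(int);m=np.zeros(im.shape[:2],bool);q=((H[...,1]<60)&(H[...,2]>125))
    m[y:y+h,x:x+w]=q[y:y+h,x:x+w]
    try: e=cv2.fitEllipse(cv2.convexHull(max(cv2.findContours(m.astype('uint8'),0,2)[0],key=cv2.contourArea)));print(n,e)
    except Exception as ex: print(n,ex)
    H0=hsv(cv2.imread(f'pics/{n}0.png')).astype(int)
    for k in(H0,H):
        r=((k[...,0]<8)|(k[...,0]>172))&(k[...,1]>120)&(k[...,2]>60);print([(b[0],b[1]) for b in blobs(r,1)])
H=hsv(s).astype(int);blue=(H[...,0]>100)&(H[...,0]<130)&(H[...,1]>110)&(H[...,2]>50)
for b in blobs(blue,4,5):print('blue',b[0],b[1],plane(C,b[1],.022))
E
```

```text
clock: 28.65
position: [0.5286, -0.2412, 0.1145]
ee_rot: [0.656, 0.755, 0.0, -0.0]
ft_force: [-0.2, -0.1, 0.5]
grip_width: 0.996
grasp_force: 0.0
clock: 29.65
position: [0.5092, -0.0984, 0.2654]
ee_rot: [0.654, 0.757, 0.001, -0.0]
ft_force: [0.8, -0.2, 0.2]
grip_width: 0.999
grasp_force: 0.0
29.7 [ 0.5092 -0.101   0.2653]
top ((372.6038818359375, 224.8984832763672), (2.2064809799194336, 3.2983715534210205), 68.64350128173828)
[(array([373, 234,  14,   9,  94], dtype=int32), array([379.8936, 237.9574]))]
[(array([377, 234,   9,   7,  52], dtype=int32), array([381.4038, 236.8654]))]
scene ((150.18702697753906, 165.05081176757812), (3.8107149600982666, 8.562259674072266), 16.61671257019043)
[(array([153, 148,   9,  19, 127], dtype=int32), array([156.9134, 156.622 ]))]
[(array([152, 148,  10,  19, 123], dtype=int32), array([156.4309, 157.3333]))]
blue [ 87  50  29   9 181] [100.6851  53.3702] [-0.3379 -0.6067  0.022 ]
blue [421  22   5   7  17] [423.1765  25.    ] [-0.5623  0.8215  0.022 ]
blue [419  38   5   8  15] [420.4     40.6667] [-0.3912  0.7552  0.022 ]
blue [335 171  13   4  15] [340.6 173.2] [0.4857 0.2552 0.022 ]
```

The red handle is back where it started in both views, to within a pixel or two. The capsule's blue band shows in the tray.

```bash
python3 -c "
from workcell import manip, imaging, workorder
print(workorder.hand_in())"
```

```text
the job is handed in; nothing more can be done
None
```

The job is handed in at about 30 s on the robot's clock: the capsule stands upright and unhooked in the tray, and the hook hangs back in its stand. The hand-in returned no verdict.

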